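# Lengthen a telescopic equipment leg in its cradle

### The arm

A 6-joint arm with a two-finger parallel gripper is mounted at the origin on a cart in front of the work surface, level with it; the furniture and walls round the work are solid. World frame = base frame: x ahead of the robot, y to its left, z up, the work surface at z = 0. Lengths are in mm, angles in rad, forces in N, time in s.
With the tool pointing down it reaches from about 275 to 850 mm from the base axis. Payload 5.2 kg.
Tool frame: the origin (TCP) lies midway between the tips of the shut fingers; the grasp point (between the pads) lies grasp_offset behind it (grasp_offset is the distance from the TCP to the grasp point, in mm); z points along the fingers, y is the line along which they close (so a half turn about z gives the same grasp; the last joint's range is limited). The gripper opens to 85 mm and grips with 20 to 120 N. Pads are 22 mm wide; open, the fingers measure 114 mm over their backs; the gripper's body (76 mm by 85 mm) begins 54 mm behind the grasp point. The pads swing forward as they close: fully open they stand 13 mm farther back than shut.
Start: joints at [-1.538, 0.259, 1.535, -0, 1.348, -0.203], TCP at [128.513, -534.78, 208.51] pointing down, gripper open.
Joint ranges: [-3.14, 3.14], [-0.91, 2.08], [0.19, 2.58], [-1.22, 4.36], [0.22, 2.71], [-3.12, 3.12]. Speed limits (rad/s): [2.57, 2.57, 3.14, 3.14, 3.14, 3.14].

### API

Orientations are given as [roll, pitch, yaw] about the fixed x, y, z axes, in that order (R = Rz(yaw) Ry(pitch) Rx(roll)).
In Python, from rig import * gives the robot as it stands.
- The arm moves only by the tool send_rows, never from a script. Its argument "rows" is a list of rows, each an object of numbers: "x", "y", "z": the shift along the tool's x, y, z in units of 0.5 m (1.0 is 0.5 m); "ax", "ay", "az": the turn, a rotation vector about the tool's x, y, z in units of 360 degrees (1.0 is 360 degrees). A call has 1 to 10 rows; each row is the pose to reach, as a shift and turn from the pose commanded when the call began, along the tool's axes at that moment, turning the shorter way round; what a row does not reach only later rows make up. A row lasts 1/8 s, in which the tool goes at most 62.5 mm and 10.7 degrees, less where a joint would pass 70% of its speed; a pose out of reach is approached as far as the arm can. A call with a number of a shift or a turn outside -1 to 1 is refused whole. A call with a gripper value outside its range is refused whole. "grip" is the opening, from 0 (shut) to 1 (fully open), set as the call begins (left out, the last holds). The fingers move at their own pace and stop on an object; "newtons" is the grip in N (left out, the last holds). Time passes only in rows, so rows that repeat a pose let the fingers close. It gives the time, the measured TCP pose, the force, the opening and the grip force at its end, in the units of the state.
- observe(): the state, without advancing time (a new reading comes with each control period).
- capture(name): name is "side" or "top"; returns a dict with "color" (384x512x3 uint8, red, green, blue), "intrinsics" (3x3 intrinsics, pixels), "R" (3x3) and "t" (3): a world point X has camera coordinates R X + t. Camera axes: x right, y down, z forward; pixel columns grow to the right and rows downward; lengths in mm; the calibration is good to about 2 mm. A picture is of the moment at which its call begins. There is no depth.
- hand_in(): hands the job in; it is judged then, once.
The state is a dict: "t": time; "joint_positions": joint angles; "dq": joint speeds; "effort": joint torques, N m; "tcp_pos": TCP position; "ee_rot": TCP orientation; "ft_force": force on the tool from outside, world axes, zero at the start; "wrist_torque": the same for the moment, N m; "finger_gap": opening from 0.0 (shut) to 1.0 (fully open); "grip_force": force on a finger pad.
Only numpy, scipy, OpenCV 4.12 (cv2) and the standard library are available. Lean on these libraries where they do the work, as an engineer would, in place of code of your own. Each camera call takes 0.05 s, during which the arm holds its last target. There are 200 camera calls.

### The job

Lay the telescopic leg flat in the wooden cradle, button up, with its thin tube and rubber foot passing out through the fork at the cradle's end, and let go of it there while it is still at its short setting. Then press its spring button in and slide it along the slot to draw the thin tube out until the button pops up in the other hole. Leave the leg lying in the cradle at this long setting, and leave the other things on the bench where they are.

Things in the scene. Friction and masses are not known exactly. Their poses are not given: they have to be found in the camera images.
- leg: (All sizes in mm.) Loose telescopic leg, 0.38 kg, lying button up. Square aluminium outer tube 180 long, 32 wide, 30 high. Origin: middle of its underside; x along it, z up. Steel thin tube and rubber foot stick out at -x. Black collar 43 wide, 35 high at x -90 to -76; end cap 34 wide at x 82 to 94, pivot lug to x 124. Centre of mass near x = -10.
- leg_grip (a point): Clear place to take the leg across its 32 width, behind the button: on the outer tube's centre line at x = +20, z = 16 of the leg. Axes as the leg.
- leg_foot (a point): Tip of the rubber foot (24 wide) on the thin tube (20 wide, z 4.5 to 22.5 of the leg); 153 from the leg's origin along -x when short, 193 when long. Axes as the leg.
- leg_inner (a joint): How far the thin tube is drawn out, m, along the leg's -x: 0 = short, 0.040 = long setting; both are hard end stops with the button centred in a hole. Slides with 1 to 3 N; the button moves with it. The tube's top wall (4 thick) has two square holes 17 wide centred at x = -20 (short) and -60 (long), joined by a slot 9 wide.
- leg_button (a joint): How far the button is pressed in, m: 0 up, 0.007 fully in. Spring 4 N at first, 6.5 N fully in. Up, its 14 wide shoulder fills the hole and locks the tube; pressed over 0.005 it is under the wall and the tube can slide, the button's neck in the slot. Let go between the holes it stays caught under the wall (near 0.005); at a hole it springs up.
- button_top (a point): Centre of the top of the button's black head: 22 above the outer tube's top when up (z = 52 of the leg), 15 when pressed. Head 16 along the tube, 12 across, 14 tall; the gap under it to the tube is 8 when up, 1 when pressed. It can be pressed from above or pinched across. Axes as the leg.
- cradle: (mm) Fixed cradle: wooden board 240 x 90 x 10, x -125 to 115. Origin on the bench under the outer tube's place; x along it. Two pairs of black saddle cheeks at x = -55 and 75, each 22 long, 39 apart inside, flared tops to z 37. Fork at x -113 to -101: two posts 28 apart inside, flared tops to z 44; the thin tube passes between them, the collar cannot.
- cradle_bed (a point): Point on the top of the cradle's board (z = 10) where the leg's origin belongs; axes as the cradle. The laid leg's x points along this x, so the foot points out at -x; the collar then lies 11 behind the fork. Beside the tube the board is clear for fingers from x = -43 to 63.
- reel: Bystander: white solder reel, 54 across, 35 high, origin at the middle of its underside.
- cutters: Bystander: side cutters with sleeved handles, 154 x 48 x 14, lying flat along their x; origin in the middle of the underside.
- tape: Bystander: small pocket tape measure, 54 x 63 x 27; origin in the middle of its underside.

How it is judged:
By the outcome, as a careful person would: the job done as asked, in the order asked, and still so for the second after the job is handed in, with the robot touching nothing.
It also fails if it takes over 43 s, if anything falls off the work surface, if the arm or the gripper's body presses on something with over 40 N, if the wrist force passes 120 N, or if a joint passes its speed limit or range.

## Working session

There is one attempt and no reset: what is moved stays moved. The work goes in short steps, Python scripts to look and compute and a tool call to move; the robot and the scene stay as the last step left them, time stands still between calls to the robot, and variables do not carry over. Pictures are saved under pics/ and viewed, at most 10 in all, crops included, and the job is handed in when it is done.

Besides the shell and the picture viewer there is one more tool, called after ">>>" by a JSON object that holds its "method" and its "body", one argument or row to a line. send_rows: Moves the arm, as the interface text tells. Shifts and turns lie within -1 to 1; 1 stands for 0.5 m of shift or 360 degrees of turn. Its arguments: {"type":"object","properties":{"rows":{"type":"array","items":{"type":"object","properties":{"x":{"type":"number"},"y":{"type":"number"},"z":{"type":"number"},"ax":{"type":"number"},"ay":{"type":"number"},"az":{"type":"number"}}}},"grip":{"type":"number"},"newtons":{"type":"number"}},"required":["rows"]}

```bash
ls; mkdir -p pics
python3 - <<'E'
from rig import *
import cv2,numpy as np
s=observe();print(s)
try: print(grasp_offset)
except Exception as e: print(e)
for n in("top","side"):
    c=capture(n);cv2.imwrite(f"pics/{n}0.png",cv2.resize(c["color"][:,:,::-1],(800,600),interpolation=cv2.INTER_CUBIC));np.savez(f"pics/{n}0.npz",**c);print(n,c["intrinsics"],c["R"],c["t"])
E
```

```text
pics
{'t': 0.0, 'joint_positions': array([-1.53777283e+00,  2.59294238e-01,  1.53609807e+00, -4.64572927e-05,
        1.34797871e+00, -2.02793014e-01]), 'dq': array([-0.00052061, -0.00046118, -0.00015297, -0.0016745 ,  0.00035805,
        0.00078134]), 'effort': array([ 3.72772893e-04, -4.46034837e+01, -2.90569764e+01, -2.52790505e-04,
        1.18364269e-02,  1.65438666e-05]), 'tcp_pos': array([ 128.49070908, -534.19357553,  207.69494805]), 'ee_rot': array([-3.13984161e+00, -3.13810553e-04,  2.35826543e-01]), 'ft_force': array([-0.86969667,  0.14219591,  0.40261899]), 'wrist_torque': array([0.00128695, 0.02782722, 0.02225279]), 'grip_force': 0.0, 'finger_gap': 0.9996000851396935}
18.700000000000003
top [[359.69476162   0.         250.93404613]
 [  0.         359.69476162 192.54974457]
 [  0.           0.           1.        ]] [[ 0.00985755 -0.9996877   0.02296383]
 [-0.98847334 -0.0132114  -0.15081748]
 [ 0.15107376 -0.02121244 -0.98829487]] [244.48771526 506.70375639 960.4884811 ]
side [[368.68661036   0.         256.58875047]
 [  0.         368.68661036 200.47878551]
 [  0.           0.           1.        ]] [[-0.99960342 -0.02298758  0.0162655 ]
 [-0.02638195  0.56246242 -0.82640185]
 [ 0.00984825 -0.82650324 -0.56284581]] [ 514.53336925  -66.6464569  1216.55940503]
```

View pics/top0.png

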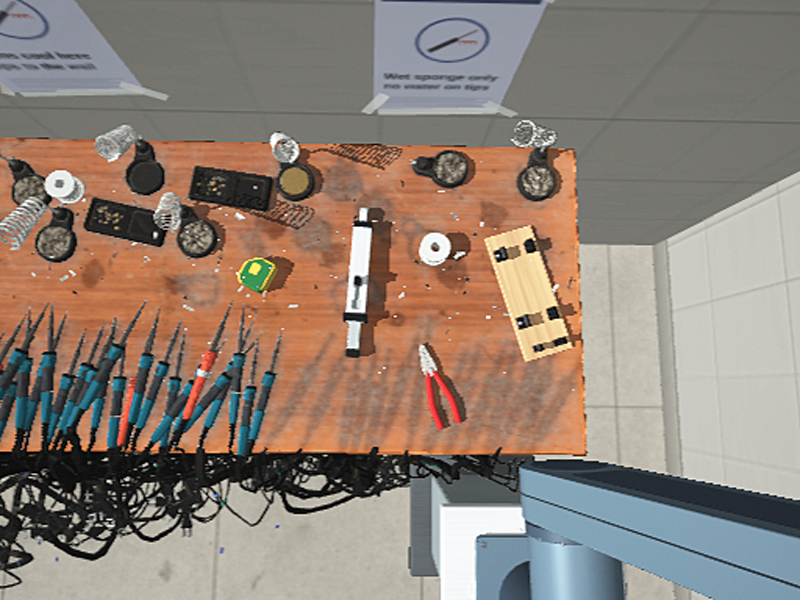

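View pics/side0.png

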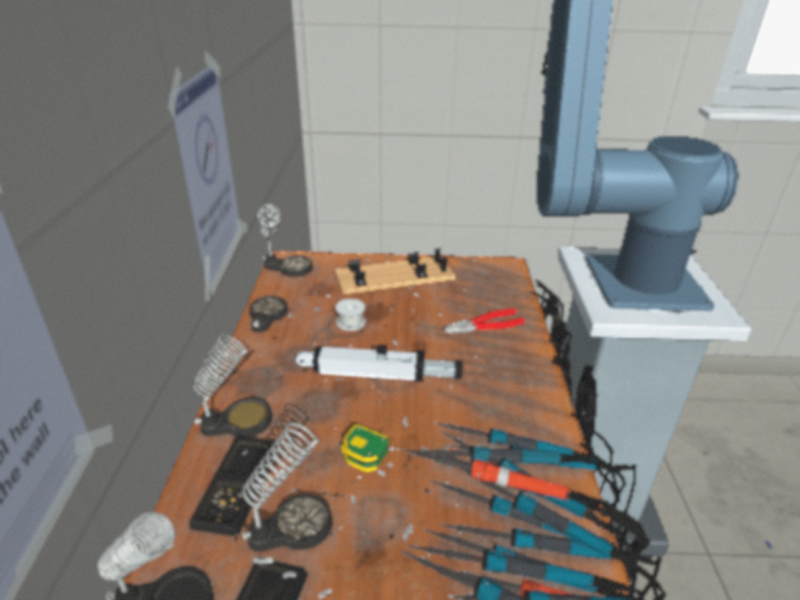

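The top view shows the leg at (358,285), foot down at (353,355) and button at (357,283). The cradle is at (530,290) with its fork end at (550,347). Both foot directions point towards the robot.

```bash
cat > h.py <<'E'
import numpy as np,cv2
def ray(c,px,z):
    px=np.atleast_2d(px).astype(float)
    K,R,t=c["intrinsics"],c["R"],c["t"]
    d=(R.T@np.linalg.inv(K)@np.c_[px,np.ones(len(px))].T).T
    o=-R.T@t
    return (o+d*((z-o[2])/d[:,2])[:,None])[:,:2]
def proj(c,X):
    p=(c["R"]@np.atleast_2d(X).T).T+c["t"];p=p@c["intrinsics"].T
    return p[:,:2]/p[:,2:]
E
python3 - <<'E'
from h import *
c=dict(np.load("pics/top0.npz"));im=c["color"];hsv=cv2.cvtColor(im,cv2.COLOR_RGB2HSV)
for p in[(530//1.5625,270/1.5625),(545/1.56,315/1.56),(362/1.56,250/1.56),(440/1.56,290/1.56)]:
    print(hsv[int(p[1]),int(p[0])],im[int(p[1]),int(p[0])])
m=((hsv[:,:,0]>13)&(hsv[:,:,0]<28)&(hsv[:,:,1]>50)&(hsv[:,:,2]>150)).astype(np.uint8)
m[:,:300]=0;m[:140]=0;m[240:]=0
m=cv2.morphologyEx(m,cv2.MORPH_CLOSE,np.ones((7,7)))
k=max(cv2.findContours(m,0,2)[0],key=cv2.contourArea)
w=ray(c,k.reshape(-1,2),10).astype(np.float32)
r=cv2.minAreaRect(w);print("board",r,cv2.boxPoints(r))
m2=((hsv[:,:,1]<40)&(hsv[:,:,2]>170)).astype(np.uint8);m2[:,:215]=0;m2[:,250:]=0;m2[:130]=0;m2[235:]=0
for k in cv2.findContours(m2,0,2)[0]:
    if cv2.contourArea(k)>40:
        r=cv2.minAreaRect(ray(c,k.reshape(-1,2),30).astype(np.float32));print("white",r,cv2.boxPoints(r).tolist(),cv2.boundingRect(k))
a=cv2.resize(im[125:240,205:255],None,fx=5,fy=5,interpolation=2);b=cv2.resize(im[135:240,300:380],None,fx=5,fy=5,interpolation=2)
o=np.zeros((600,700,3),np.uint8);o[:575,:250]=a;o[:525,260:660]=b
cv2.imwrite("pics/crop1.png",o[:,:,::-1])
E
```

```text
[ 20  86 244] [244 217 162]
[ 21  81 255] [255 232 174]
[ 98   4 247] [243 246 247]
[ 10 155 197] [197 118  77]
board ((528.1434326171875, 2.049072265625), (238.52816772460938, 91.6396484375), 17.29204559326172) [[400.65027    10.347603 ]
 [427.8894    -77.15012  ]
 [655.6366     -6.2494583]
 [628.39746    81.24827  ]]
white ((445.4443359375, 319.8066101074219), (47.10447692871094, 24.85883331298828), 1.0674723386764526) [[421.66461181640625, 331.7950744628906], [422.12774658203125, 306.9405822753906], [469.22406005859375, 307.8181457519531], [468.76092529296875, 332.6726379394531]] (221, 205, 10, 18)
white ((562.5637817382812, 312.0580139160156), (35.01320266723633, 156.4370880126953), 86.45907592773438) [[483.413330078125, 299.4157409667969], [639.5517578125, 289.7539367675781], [641.7142333984375, 324.7002868652344], [485.5758056640625, 334.3620910644531]] (221, 145, 17, 55)
```

View pics/crop1.png

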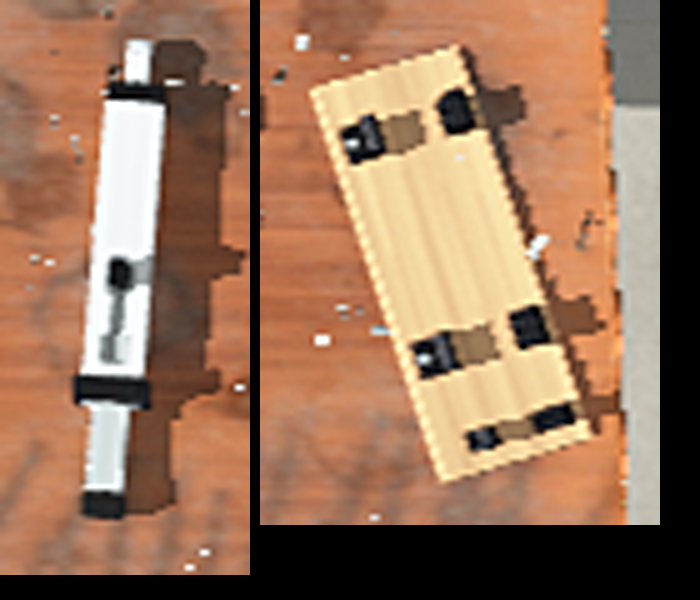

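The close-up agrees with the fit. The leg's origin is about (559.5, 312.8) with yaw -3.5°, and the cradle's origin is about (533, 2.5) with yaw 17.2°. The button is on the upper side and the tube is short. I'll move above the leg's grip point (579.5, 311.6).

>>> {"method": "send_rows", "body": {
  "rows": [
    {"x": 0.636,"y": -0.718},
    {"x": 0.636,"y": -0.718},
    {"x": 0.636,"y": -0.718},
    {"x": 0.636,"y": -0.718},
    {"x": 0.636,"y": -0.718},
    {"x": 0.636,"y": -0.718},
    {"x": 0.636,"y": -0.718},
    {"x": 0.636,"y": -0.718}
  ]
}}

```text
$.rows[0]: bad value
```

>>> {"method": "send_rows", "body": {
  "rows": [
    {"x": 0.636,"y": -0.718,"az": 0.0473},
    {"x": 0.636,"y": -0.718,"az": 0.0473},
    {"x": 0.636,"y": -0.718,"az": 0.0473},
    {"x": 0.636,"y": -0.718,"az": 0.0473},
    {"x": 0.636,"y": -0.718,"az": 0.0473},
    {"x": 0.636,"y": -0.718,"z": 0.1,"az": 0.0473},
    {"x": 0.636,"y": -0.718,"z": 0.18,"az": 0.0473},
    {"x": 0.636,"y": -0.718,"z": 0.18,"az": 0.0473},
    {"x": 0.636,"y": -0.718,"z": 0.18,"az": 0.0473},
    {"x": 0.636,"y": -0.718,"z": 0.18,"az": 0.0473}
  ]
}}

```text
$.rows[0]: bad value
```

>>> {"method": "send_rows", "body": {
  "rows": [
    {"x": 0.636,"y": -0.718,"z": 0,"ax": 0,"ay": 0,"az": 0},
    {"x": 0.636,"y": -0.718,"z": 0,"ax": 0,"ay": 0,"az": 0},
    {"x": 0.636,"y": -0.718,"z": 0,"ax": 0,"ay": 0,"az": 0},
    {"x": 0.636,"y": -0.718,"z": 0,"ax": 0,"ay": 0,"az": 0},
    {"x": 0.636,"y": -0.718,"z": 0,"ax": 0,"ay": 0,"az": 0},
    {"x": 0.636,"y": -0.718,"z": 0,"ax": 0,"ay": 0,"az": 0},
    {"x": 0.636,"y": -0.718,"z": 0,"ax": 0,"ay": 0,"az": 0},
    {"x": 0.636,"y": -0.718,"z": 0,"ax": 0,"ay": 0,"az": 0}
  ]
}}

```text
t: 1.1
tcp_pos: [354.2, -108.9, 208.5]
ee_rot: [-3.141, -0.0, 0.237]
ft_force: [0.4, -0.7, 0.6]
finger_gap: 0.999
grip_force: 0.0
```

>>> {"method": "send_rows", "body": {
  "rows": [
    {"x": 0.636,"y": -0.718,"z": 0,"ax": 0,"ay": 0,"az": 0.0473},
    {"x": 0.636,"y": -0.718,"z": 0,"ax": 0,"ay": 0,"az": 0.0473},
    {"x": 0.636,"y": -0.718,"z": 0,"ax": 0,"ay": 0,"az": 0.0473},
    {"x": 0.636,"y": -0.718,"z": 0,"ax": 0,"ay": 0,"az": 0.0473},
    {"x": 0.636,"y": -0.718,"z": 0,"ax": 0,"ay": 0,"az": 0.0473},
    {"x": 0.636,"y": -0.718,"z": 0.1,"ax": 0,"ay": 0,"az": 0.0473},
    {"x": 0.636,"y": -0.718,"z": 0.18,"ax": 0,"ay": 0,"az": 0.0473},
    {"x": 0.636,"y": -0.718,"z": 0.18,"ax": 0,"ay": 0,"az": 0.0473},
    {"x": 0.636,"y": -0.718,"z": 0.18,"ax": 0,"ay": 0,"az": 0.0473},
    {"x": 0.636,"y": -0.718,"z": 0.18,"ax": 0,"ay": 0,"az": 0.0473}
  ]
}}

```text
t: 2.35
tcp_pos: [578.1, 312.9, 115.8]
ee_rot: [3.14, 0.004, -0.059]
ft_force: [0.3, -0.2, 0.3]
finger_gap: 1.0
grip_force: 0.0
```

Run:
```python
from rig import *
import cv2,numpy as np
s=observe();print(s["t"],s["tcp_pos"],s["ee_rot"],s["joint_positions"])
a=capture("top")["color"][90:270,170:310];b=capture("side")["color"][130:270,170:330]
o=np.zeros((540,800,3),np.uint8);a=cv2.resize(a,None,fx=2.5,fy=2.5);b=cv2.resize(b,None,fx=2.75,fy=2.75);o[:a.shape[0],:a.shape[1]]=a;o[:b.shape[0],355:355+b.shape[1]]=b
cv2.imwrite("pics/c2.png",o[:,:,::-1])
```

```text
2.35 [578.08975741 312.92961906 115.81422119] [ 3.14004148  0.00393715 -0.0593228 ] [3.26762225e-01 5.19043820e-01 1.37639670e+00 4.80440033e-05
 1.25038359e+00 1.95686307e+00]
```

View pics/c2.png

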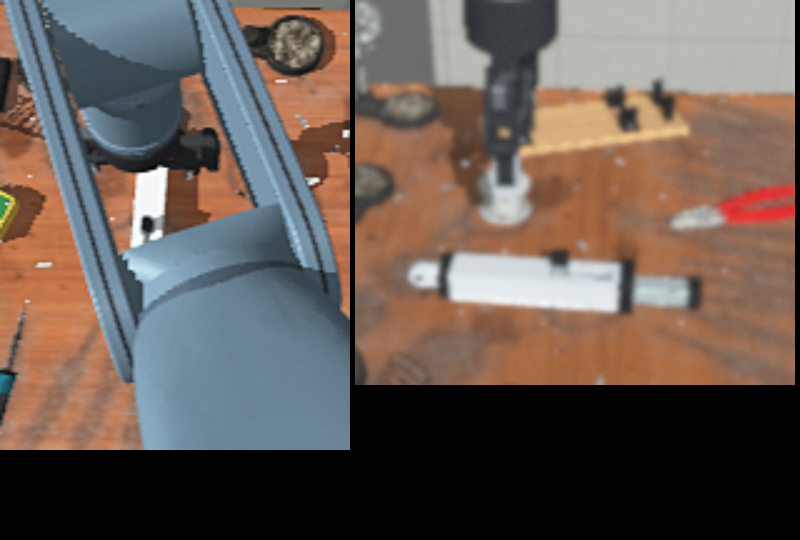

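The top view shows the fingers straddling the tube about 20 mm behind the button, at (150,165). The side view shows the leg undisturbed. I'll descend and close.

>>> {"method": "send_rows", "body": {
  "rows": [
    {"x": 0.001,"y": 0,"z": 0.1,"ax": 0,"ay": 0,"az": 0},
    {"x": 0.001,"y": 0,"z": 0.17,"ax": 0,"ay": 0,"az": 0},
    {"x": 0.001,"y": 0,"z": 0.21,"ax": 0,"ay": 0,"az": 0},
    {"x": 0.001,"y": 0,"z": 0.227,"ax": 0,"ay": 0,"az": 0},
    {"x": 0.001,"y": 0,"z": 0.227,"ax": 0,"ay": 0,"az": 0}
  ],
  "grip": 0.8
}}

```text
t: 3.08
tcp_pos: [579.9, 311.3, 5.8]
ee_rot: [-3.141, -0.001, -0.062]
ft_force: [0.2, -0.7, 0.5]
finger_gap: 0.801
grip_force: 0.0
```

>>> {"method": "send_rows", "body": {
  "rows": [
    {"x": 0,"y": 0,"z": 0,"ax": 0,"ay": 0,"az": 0},
    {"x": 0,"y": 0,"z": 0,"ax": 0,"ay": 0,"az": 0},
    {"x": 0,"y": 0,"z": 0,"ax": 0,"ay": 0,"az": 0},
    {"x": 0,"y": 0,"z": 0,"ax": 0,"ay": 0,"az": 0},
    {"x": 0,"y": 0,"z": 0,"ax": 0,"ay": 0,"az": 0},
    {"x": 0,"y": 0,"z": 0,"ax": 0,"ay": 0,"az": 0}
  ],
  "grip": 0,
  "newtons": 60
}}

```text
t: 3.82
tcp_pos: [581.4, 312.3, 7.3]
ee_rot: [-3.14, -0.004, -0.061]
ft_force: [0.3, -1.3, 6.6]
finger_gap: -0.0
grip_force: 3.3
```

Run:
```python
from rig import *
import cv2,numpy as np
s=observe();print(s["t"],s["tcp_pos"],s["ft_force"],s["finger_gap"],s["grip_force"])
a=capture("top")["color"][90:270,170:310];b=capture("side")["color"][130:270,170:330]
o=np.zeros((540,800,3),np.uint8);a=cv2.resize(a,None,fx=2.5,fy=2.5);b=cv2.resize(b,None,fx=2.75,fy=2.75);o[:a.shape[0],:a.shape[1]]=a;o[:b.shape[0],355:355+b.shape[1]]=b
cv2.imwrite("pics/c3.png",o[:,:,::-1])
```

```text
3.825 [581.35713179 312.32517895   7.30029003] [ 0.33165794 -1.34277519  6.635706  ] -0.0004210101292528732 3.3379384355930597
```

View pics/c3.png

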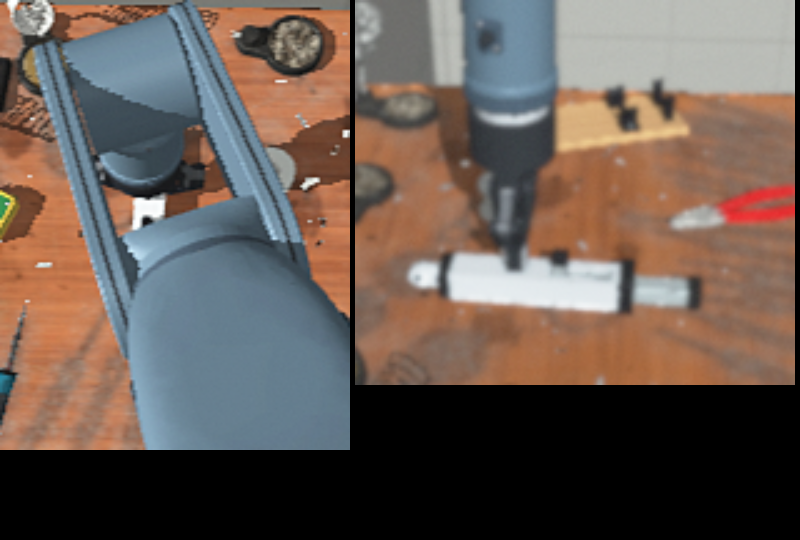

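Run:
```python
from rig import *
from h import *
c=dict(np.load("pics/side0.npz"))
for z in(0,7,20,30,37): print(z,proj(c,[581,312,z]))
print("pic2 near finger", [proj(c,[578,312+42,z]).round(1).tolist() for z in(100,118,131,145)])
print("button",proj(c,[539.5,314,52]), "leg corners",proj(c,[[559.5-76,312.8+16+5,30],[559.5+82,312.8+16-5,30],[559.5+82,312.8+16-5,0]]))
```

```text
0 [[228.52536297 236.22835686]]
7 [[228.4539508  234.15444739]]
20 [[228.31976189 230.25741386]]
30 [[228.2151294  227.21873985]]
37 [[228.14114394 225.07009862]]
pic2 near finger [[[227.1, 215.1]], [[226.9, 208.9]], [[226.8, 204.3]], [[226.6, 199.3]]]
button [[244.29041656 221.32602368]] leg corners [[266.1339252  233.65516813]
 [204.07058283 229.46027136]
 [204.81057637 238.51663109]]
```

The side view puts the shut tips on top of the tube at z≈30, while the reported TCP reads 7. So the real tips sit about 23 mm higher than reported. I'll raise the tool, reopen and go lower.

>>> {"method": "send_rows", "body": {
  "rows": [
    {"x": 0,"y": 0,"z": -0.05,"ax": 0,"ay": 0,"az": 0},
    {"x": 0,"y": 0,"z": -0.05,"ax": 0,"ay": 0,"az": 0},
    {"x": 0,"y": 0,"z": -0.05,"ax": 0,"ay": 0,"az": 0},
    {"x": 0,"y": 0,"z": -0.05,"ax": 0,"ay": 0,"az": 0},
    {"x": 0,"y": 0,"z": -0.05,"ax": 0,"ay": 0,"az": 0}
  ],
  "grip": 0.8
}}

```text
t: 4.55
tcp_pos: [579.2, 311.7, 29.1]
ee_rot: [3.141, 0.001, -0.061]
ft_force: [-0.3, 0.4, 0.0]
finger_gap: 0.801
grip_force: 0.0
```

>>> {"method": "send_rows", "body": {
  "rows": [
    {"x": 0,"y": 0,"z": 0.05,"ax": 0,"ay": 0,"az": 0},
    {"x": 0,"y": 0,"z": 0.07,"ax": 0,"ay": 0,"az": 0},
    {"x": 0,"y": 0,"z": 0.08,"ax": 0,"ay": 0,"az": 0},
    {"x": 0,"y": 0,"z": 0.092,"ax": 0,"ay": 0,"az": 0},
    {"x": 0,"y": 0,"z": 0.092,"ax": 0,"ay": 0,"az": 0}
  ]
}}

```text
t: 5.18
tcp_pos: [579.6, 311.9, -16.1]
ee_rot: [3.142, 0.0, -0.061]
ft_force: [0.0, 0.2, -0.2]
finger_gap: 0.804
grip_force: 0.0
```

>>> {"method": "send_rows", "body": {
  "rows": [
    {"x": 0,"y": 0,"z": 0,"ax": 0,"ay": 0,"az": 0},
    {"x": 0,"y": 0,"z": 0,"ax": 0,"ay": 0,"az": 0},
    {"x": 0,"y": 0,"z": 0,"ax": 0,"ay": 0,"az": 0},
    {"x": 0,"y": 0,"z": 0,"ax": 0,"ay": 0,"az": 0},
    {"x": 0,"y": 0,"z": 0,"ax": 0,"ay": 0,"az": 0}
  ],
  "grip": 0,
  "newtons": 60
}}

```text
t: 5.8
tcp_pos: [580.3, 312.0, -15.2]
ee_rot: [-3.141, -0.001, -0.061]
ft_force: [-0.7, -1.2, 5.9]
finger_gap: 0.361
grip_force: 61.6
```

>>> {"method": "send_rows", "body": {
  "rows": [
    {"x": 0,"y": 0,"z": -0.02,"ax": 0,"ay": 0,"az": 0},
    {"x": 0,"y": 0,"z": -0.1,"ax": 0,"ay": 0,"az": 0},
    {"x": 0,"y": 0,"z": -0.2,"ax": 0,"ay": 0,"az": 0},
    {"x": -0.0177,"y": 0.08,"z": -0.23,"ax": 0,"ay": 0,"az": 0},
    {"x": -0.0177,"y": 0.18,"z": -0.23,"ax": 0,"ay": 0,"az": -0.01},
    {"x": -0.0177,"y": 0.3,"z": -0.23,"ax": 0,"ay": 0,"az": -0.025},
    {"x": -0.0177,"y": 0.42,"z": -0.23,"ax": 0,"ay": 0,"az": -0.045},
    {"x": -0.0177,"y": 0.54,"z": -0.2,"ax": 0,"ay": 0,"az": -0.0575},
    {"x": -0.0177,"y": 0.6094,"z": -0.16,"ax": 0,"ay": 0,"az": -0.0575},
    {"x": -0.0177,"y": 0.6094,"z": -0.14,"ax": 0,"ay": 0,"az": -0.0575}
  ]
}}

```text
t: 7.05
tcp_pos: [550.9, 6.0, 52.8]
ee_rot: [-3.141, 0.002, 0.296]
ft_force: [-1.0, -0.1, -4.6]
finger_gap: 0.36
grip_force: 60.8
```

>>> {"method": "send_rows", "body": {
  "rows": [
    {"x": 0,"y": 0,"z": 0,"ax": 0,"ay": 0,"az": 0},
    {"x": 0,"y": 0,"z": 0,"ax": 0,"ay": 0,"az": 0},
    {"x": 0,"y": 0,"z": 0,"ax": 0,"ay": 0,"az": 0}
  ]
}}

```text
t: 7.42
tcp_pos: [552.7, 9.4, 54.7]
ee_rot: [3.141, -0.001, 0.302]
ft_force: [-0.1, 0.3, -3.8]
finger_gap: 0.358
grip_force: 60.7
```

Run:
```python
from rig import *
from h import *
s=observe();print(s["t"],s["tcp_pos"],s["ee_rot"],s["ft_force"],s["finger_gap"])
A=capture("top");B=capture("side");np.savez("pics/t4.npz",**A);np.savez("pics/s4.npz",**B)
a=A["color"][120:250,285:385];b=B["color"][140:220,190:310]
o=np.zeros((520,800,3),np.uint8);a=cv2.resize(a,None,fx=3,fy=3);b=cv2.resize(b,None,fx=4,fy=4);o[:a.shape[0],:a.shape[1]]=a;o[:b.shape[0],310:790]=b
cv2.imwrite("pics/c4.png",o[:,:,::-1])
# cradle predicted features
y=np.radians(17.2);Rz=np.array([[np.cos(y),-np.sin(y),0],[np.sin(y),np.cos(y),0],[0,0,1]])
P=np.array([[-113,14,44],[-113,-14,44],[-101,14,44]])@Rz.T+[533,2.5,0];print(proj(A,P),proj(B,P))
```

```text
7.425 [552.67185506   9.36210252  54.69462522] [ 3.14114042e+00 -1.16765612e-03  3.01583152e-01] [-0.11401721  0.34464933 -3.8449398 ] 0.3580805028488426
[[348.90323105 223.43753855]
 [358.53838299 220.51427291]
 [347.48089142 219.22044521]] [[285.49600168 162.71610679]
 [282.68398014 158.8305935 ]
 [282.04022035 163.14494389]]
```

View pics/c4.png

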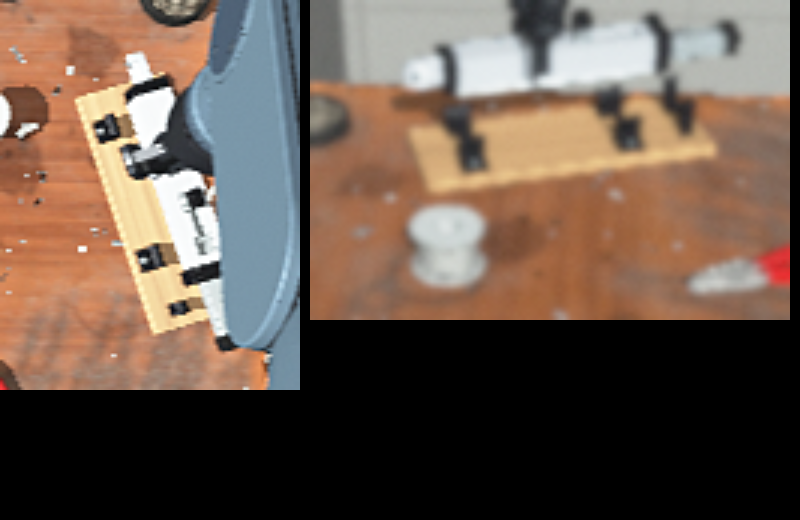

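The leg is held level over the cradle, with its collar at (352,211) and foot at (360,234) in the top view. The fork's left post is at (345,222). I'll do a quick offset check against the cradle frame.

Run:
```python
from h import *
A=dict(np.load("pics/t4.npz"));B=dict(np.load("pics/s4.npz"))
y=np.radians(17.2);Rz=np.array([[np.cos(y),-np.sin(y),0],[np.sin(y),np.cos(y),0],[0,0,1]])
f=lambda c,p,z:((ray(c,p,z)-[533,2.5])@Rz[:2,:2]).round(1).tolist()
print("collar mid, exp -83,0",f(A,(352,210.7),105),"cap exp 88,0",f(A,(334.7,149),102),"button exp -20",f(A,(285+195/3,120+197/3),122),"foot exp -150",f(A,(360,234.5),92))
# saddle cheeks & fork by dark mask, z=37 / 44
C=dict(np.load("pics/top0.npz"));im=C["color"];m=(im.max(2)<75).astype(np.uint8);m[:150]=0;m[232:]=0;m[:,:312]=0;m[:,372:]=0
n,l,s,ce=cv2.connectedComponentsWithStats(m)
for i in range(1,n):
    if s[i,4]>6: 
        q=np.argwhere(l==i)[:,::-1]; w=(ray(C,q,40)-[533,2.5])@Rz[:2,:2]; print(s[i,4],w.min(0).round(),w.max(0).round())
```

```text
collar mid, exp -83,0 [[-83.0, 14.2]] cap exp 88,0 [[85.1, 3.8]] button exp -20 [[-21.1, 3.6]] foot exp -150 [[-147.2, 10.2]]
7 [ 79. -39.] [ 89. -35.]
48 [ 60. -29.] [ 83. -13.]
43 [60. 24.] [83. 46.]
45 [-66. -29.] [-45. -13.]
13 [-65.  24.] [-45.  28.]
26 [-65.  32.] [-46.  46.]
33 [-112.  -28.] [-101.   -6.]
17 [-112.   17.] [-101.   32.]
```

The visible left faces account for the positive lateral readings, so the offset is about 1 mm, well within the saddle clearance. I'll lower it in steps.

>>> {"method": "send_rows", "body": {
  "rows": [
    {"x": 0,"y": 0.002,"z": 0.03,"ax": 0,"ay": 0,"az": 0},
    {"x": 0,"y": 0.002,"z": 0.06,"ax": 0,"ay": 0,"az": 0},
    {"x": 0,"y": 0.002,"z": 0.08,"ax": 0,"ay": 0,"az": 0},
    {"x": 0,"y": 0.002,"z": 0.095,"ax": 0,"ay": 0,"az": 0},
    {"x": 0,"y": 0.002,"z": 0.108,"ax": 0,"ay": 0,"az": 0},
    {"x": 0,"y": 0.002,"z": 0.108,"ax": 0,"ay": 0,"az": 0}
  ]
}}

```text
t: 8.28
tcp_pos: [552.1, 7.4, -0.5]
ee_rot: [-3.141, 0.001, 0.3]
ft_force: [-0.6, -0.4, -3.2]
finger_gap: 0.362
grip_force: 60.8
```

>>> {"method": "send_rows", "body": {
  "rows": [
    {"x": 0,"y": 0,"z": 0.006,"ax": 0,"ay": 0,"az": 0},
    {"x": 0,"y": 0,"z": 0.01,"ax": 0,"ay": 0,"az": 0},
    {"x": 0,"y": 0,"z": 0.01,"ax": 0,"ay": 0,"az": 0}
  ]
}}

```text
t: 8.65
tcp_pos: [552.4, 7.4, -5.0]
ee_rot: [-3.142, -0.0, 0.3]
ft_force: [-0.2, -0.2, -4.0]
finger_gap: 0.36
grip_force: 60.8
```

>>> {"method": "send_rows", "body": {
  "rows": [
    {"x": 0,"y": 0,"z": 0.003,"ax": 0,"ay": 0,"az": 0},
    {"x": 0,"y": 0,"z": 0.003,"ax": 0,"ay": 0,"az": 0}
  ]
}}

```text
t: 8.9
tcp_pos: [552.6, 7.4, -5.2]
ee_rot: [3.141, -0.001, 0.3]
ft_force: [-3.3, 0.8, 5.9]
finger_gap: 0.36
grip_force: 62.0
```

Run:
```python
from rig import *
from h import *
s=observe();print(s["t"],s["tcp_pos"],s["ft_force"])
A=capture("top");B=capture("side")
a=A["color"][120:250,285:385];b=B["color"][140:220,190:310]
o=np.zeros((520,800,3),np.uint8);a=cv2.resize(a,None,fx=3,fy=3);b=cv2.resize(b,None,fx=4,fy=4);o[:a.shape[0],:a.shape[1]]=a;o[:b.shape[0],310:790]=b
cv2.imwrite("pics/c5.png",o[:,:,::-1])
```

```text
8.9 [552.60728765   7.35189473  -5.2397246 ] [-3.32371609  0.83587804  5.89580513]
```

View pics/c5.png

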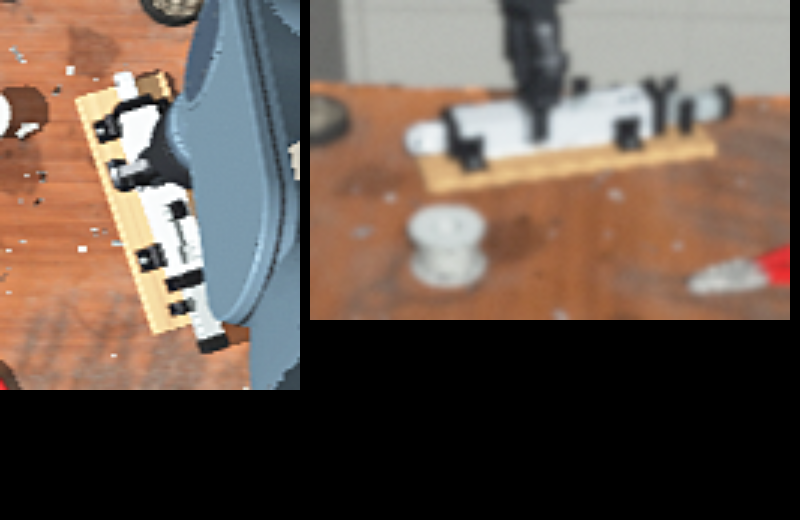

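The leg is seated between the cheeks, with the thin tube in the fork at (205,310) and the button up at (178,210) in the top crop. I'll release it, rise and move over the button.

>>> {"method": "send_rows", "body": {
  "rows": [
    {"x": 0,"y": 0,"z": 0,"ax": 0,"ay": 0,"az": 0},
    {"x": 0,"y": 0,"z": 0,"ax": 0,"ay": 0,"az": 0},
    {"x": 0,"y": 0,"z": 0,"ax": 0,"ay": 0,"az": 0},
    {"x": 0,"y": 0,"z": 0,"ax": 0,"ay": 0,"az": 0},
    {"x": 0,"y": 0,"z": -0.03,"ax": 0,"ay": 0,"az": 0},
    {"x": 0,"y": 0,"z": -0.1,"ax": 0,"ay": 0,"az": 0},
    {"x": 0,"y": 0,"z": -0.133,"ax": 0,"ay": 0,"az": 0},
    {"x": -0.04,"y": 0,"z": -0.133,"ax": 0,"ay": 0,"az": 0},
    {"x": -0.08,"y": 0,"z": -0.133,"ax": 0,"ay": 0,"az": 0},
    {"x": -0.08,"y": 0,"z": -0.133,"ax": 0,"ay": 0,"az": 0}
  ],
  "grip": 0.7
}}

```text
t: 10.25
tcp_pos: [513.1, -4.5, 60.3]
ee_rot: [-3.141, 0.001, 0.299]
ft_force: [0.3, 0.4, 0.0]
finger_gap: 0.699
grip_force: 0.0
```

Run:
```python
from rig import *
from h import *
s=observe();print(s["t"],s["tcp_pos"],s["ft_force"])
A=capture("top");B=capture("side")
a=A["color"][120:250,285:385];b=B["color"][140:220,190:310]
o=np.zeros((520,800,3),np.uint8);a=cv2.resize(a,None,fx=3,fy=3);b=cv2.resize(b,None,fx=4,fy=4);o[:a.shape[0],:a.shape[1]]=a;o[:b.shape[0],310:790]=b
cv2.imwrite("pics/c6.png",o[:,:,::-1])
y=np.radians(17.2);Rz=np.array([[np.cos(y),-np.sin(y),0],[np.sin(y),np.cos(y),0],[0,0,1]])
P=np.array([[-20,0,62],[-60,0,62],[-153,0,30]])@Rz.T+[533,2.5,0];print((proj(A,P)-[285,120])*3,(proj(B,P)-[190,140])*4+[310,0])
```

```text
10.25 [513.13038659  -4.50111982  60.31374585] [0.25315369 0.37596459 0.03983858]
[[178.79531817 205.97081757]
 [193.10959451 248.03573783]
 [215.71184246 348.81537428]] [[578.7473332   76.57973798]
 [626.04546818  70.93254738]
 [730.29830135  92.29225059]]
```

View pics/c6.png

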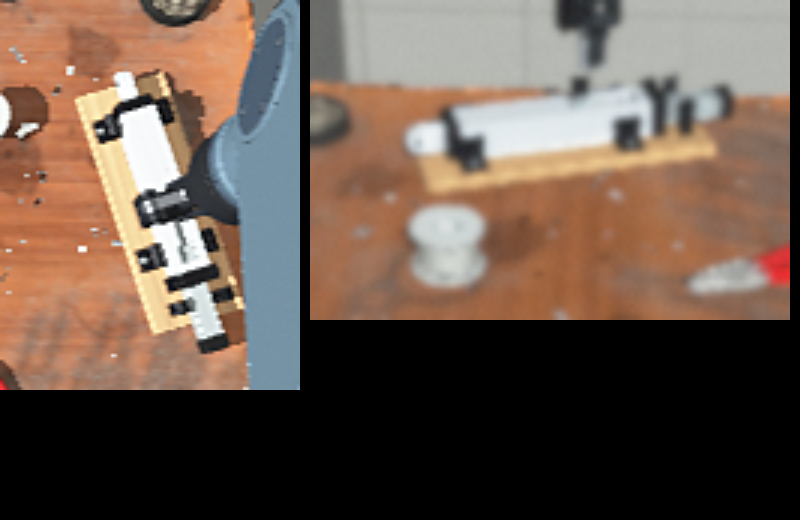

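The leg lies released and short in the cradle, with the button top at (580,80) where predicted. The finger is above it at (593,60). I'll descend and pinch the head.

>>> {"method": "send_rows", "body": {
  "rows": [
    {"x": 0,"y": 0,"z": 0.03,"ax": 0,"ay": 0,"az": 0},
    {"x": 0,"y": 0,"z": 0.052,"ax": 0,"ay": 0,"az": 0},
    {"x": 0,"y": 0,"z": 0.062,"ax": 0,"ay": 0,"az": 0},
    {"x": 0,"y": 0,"z": 0.062,"ax": 0,"ay": 0,"az": 0}
  ],
  "grip": 0.5
}}

```text
t: 10.85
tcp_pos: [513.8, -4.3, 28.2]
ee_rot: [-3.141, 0.001, 0.3]
ft_force: [0.4, 0.5, 0.7]
finger_gap: 0.499
grip_force: 0.0
```

>>> {"method": "send_rows", "body": {
  "rows": [
    {"x": 0,"y": 0,"z": 0,"ax": 0,"ay": 0,"az": 0},
    {"x": 0,"y": 0,"z": 0,"ax": 0,"ay": 0,"az": 0},
    {"x": 0,"y": 0,"z": 0,"ax": 0,"ay": 0,"az": 0},
    {"x": 0,"y": 0,"z": 0,"ax": 0,"ay": 0,"az": 0},
    {"x": 0,"y": 0,"z": 0,"ax": 0,"ay": 0,"az": 0}
  ],
  "grip": 0,
  "newtons": 40
}}

```text
t: 11.48
tcp_pos: [514.6, -4.6, 29.4]
ee_rot: [3.141, -0.001, 0.3]
ft_force: [-0.1, 0.0, 3.8]
finger_gap: 0.119
grip_force: 42.9
```

>>> {"method": "send_rows", "body": {
  "rows": [
    {"x": 0,"y": 0,"z": 0.006,"ax": 0,"ay": 0,"az": 0},
    {"x": 0,"y": 0,"z": 0.012,"ax": 0,"ay": 0,"az": 0},
    {"x": 0,"y": 0,"z": 0.015,"ax": 0,"ay": 0,"az": 0},
    {"x": 0,"y": 0,"z": 0.015,"ax": 0,"ay": 0,"az": 0}
  ]
}}

```text
t: 11.98
tcp_pos: [514.7, -4.6, 22.3]
ee_rot: [3.141, -0.001, 0.3]
ft_force: [-3.1, 0.9, 11.9]
finger_gap: 0.119
grip_force: 43.9
```

Pressed 7 mm at 12 N. Next I draw it out.

>>> {"method": "send_rows", "body": {
  "rows": [
    {"x": -0.01,"y": 0,"z": 0,"ax": 0,"ay": 0,"az": 0},
    {"x": -0.02,"y": 0,"z": 0,"ax": 0,"ay": 0,"az": 0},
    {"x": -0.03,"y": 0,"z": 0,"ax": 0,"ay": 0,"az": 0},
    {"x": -0.04,"y": 0,"z": 0,"ax": 0,"ay": 0,"az": 0},
    {"x": -0.05,"y": 0,"z": 0,"ax": 0,"ay": 0,"az": 0},
    {"x": -0.06,"y": 0,"z": 0,"ax": 0,"ay": 0,"az": 0},
    {"x": -0.07,"y": 0,"z": 0,"ax": 0,"ay": 0,"az": 0},
    {"x": -0.078,"y": 0,"z": 0,"ax": 0,"ay": 0,"az": 0},
    {"x": -0.08,"y": 0,"z": 0,"ax": 0,"ay": 0,"az": 0}
  ]
}}

```text
t: 13.1
tcp_pos: [477.3, -16.4, 22.4]
ee_rot: [3.141, -0.003, 0.3]
ft_force: [0.3, 1.5, 9.7]
finger_gap: 0.124
grip_force: 43.6
```

Run:
```python
from rig import *
from h import *
s=observe();print(s["t"],s["tcp_pos"],s["ft_force"],s["finger_gap"])
A=capture("top");B=capture("side")
a=A["color"][120:250,285:385];b=B["color"][140:220,190:310]
o=np.zeros((520,800,3),np.uint8);a=cv2.resize(a,None,fx=3,fy=3);b=cv2.resize(b,None,fx=4,fy=4);o[:a.shape[0],:a.shape[1]]=a;o[:b.shape[0],310:790]=b
cv2.imwrite("pics/c7.png",o[:,:,::-1])
```

```text
13.1 [477.2808788  -16.36484985  22.3632687 ] [0.33845853 1.53556375 9.71503935] 0.12394392694667439
```

View pics/c7.png

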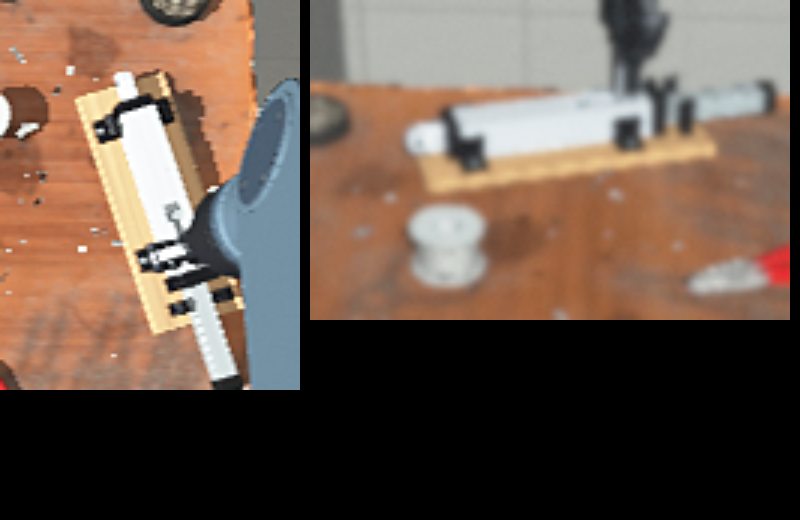

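The thin tube is drawn out, with the foot now at (770,95) in the side view against (730,95) before, and the leg hasn't moved. I'll go a little further to seat on the stop, then open and rise.

>>> {"method": "send_rows", "body": {
  "rows": [
    {"x": -0.003,"y": 0,"z": 0,"ax": 0,"ay": 0,"az": 0},
    {"x": -0.004,"y": 0,"z": 0,"ax": 0,"ay": 0,"az": 0},
    {"x": -0.004,"y": 0,"z": 0,"ax": 0,"ay": 0,"az": 0}
  ]
}}

```text
t: 13.58
tcp_pos: [476.3, -16.7, 22.4]
ee_rot: [3.14, -0.004, 0.299]
ft_force: [2.6, 3.4, 8.0]
finger_gap: 0.125
grip_force: 43.4
```

>>> {"method": "send_rows", "body": {
  "rows": [
    {"x": 0,"y": 0,"z": -0.012,"ax": 0,"ay": 0,"az": 0},
    {"x": 0,"y": 0,"z": -0.012,"ax": 0,"ay": 0,"az": 0}
  ]
}}

```text
t: 13.82
tcp_pos: [476.2, -16.8, 28.3]
ee_rot: [3.14, -0.004, 0.299]
ft_force: [2.7, 2.1, 4.3]
finger_gap: 0.126
grip_force: 43.0
```

>>> {"method": "send_rows", "body": {
  "rows": [
    {"x": 0,"y": 0,"z": 0,"ax": 0,"ay": 0,"az": 0},
    {"x": 0,"y": 0,"z": 0,"ax": 0,"ay": 0,"az": 0},
    {"x": 0,"y": 0,"z": 0,"ax": 0,"ay": 0,"az": 0},
    {"x": 0,"y": 0,"z": -0.03,"ax": 0,"ay": 0,"az": 0},
    {"x": 0,"y": 0,"z": -0.13,"ax": 0,"ay": 0,"az": 0},
    {"x": 0,"y": 0,"z": -0.25,"ax": 0,"ay": 0,"az": 0},
    {"x": 0.15,"y": 0,"z": -0.36,"ax": 0,"ay": 0,"az": 0},
    {"x": 0.15,"y": 0,"z": -0.36,"ax": 0,"ay": 0,"az": 0},
    {"x": 0.15,"y": 0,"z": -0.36,"ax": 0,"ay": 0,"az": 0}
  ],
  "grip": 0.45
}}

```text
t: 14.95
tcp_pos: [547.4, 5.4, 208.4]
ee_rot: [3.14, -0.002, 0.301]
ft_force: [0.8, -0.6, -0.0]
finger_gap: 0.45
grip_force: 0.0
```

Run:
```python
from rig import *
from h import *
s=observe();print(s["t"],s["tcp_pos"],s["ft_force"])
A=capture("top");B=capture("side")
a=A["color"][120:260,200:400];b=B["color"][140:220,190:310]
o=np.zeros((600,800,3),np.uint8);a=cv2.resize(a,None,fx=2,fy=2);b=cv2.resize(b,None,fx=4,fy=4);o[320:,:a.shape[1]]=a;o[:b.shape[0],310:790]=b
cv2.imwrite("pics/c8.png",o[:,:,::-1])
```

```text
14.95 [547.43756116   5.41407422 208.44075152] [ 0.83660839 -0.56029509 -0.00758916]
```

View pics/c8.png

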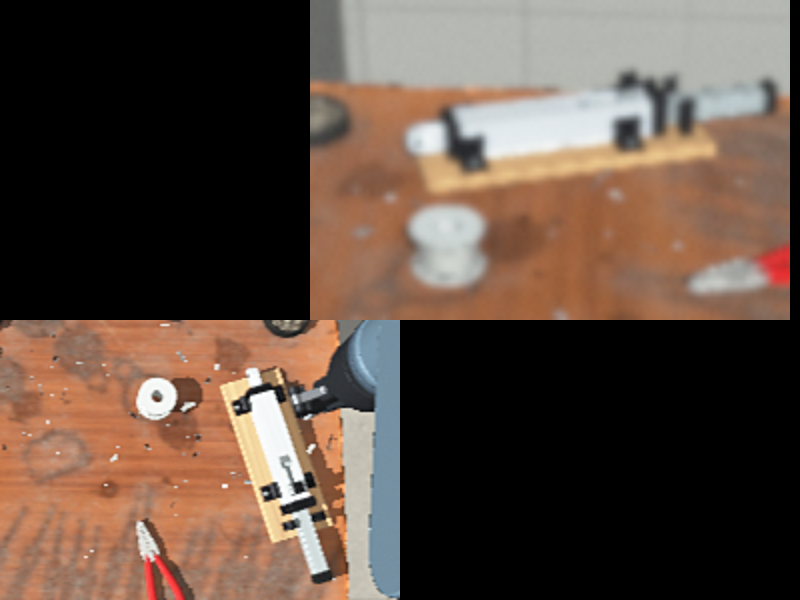

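The side view shows the button head standing up at (628,75). That matches the raised position over the long hole. The leg is flat in the cradle, the foot is at (770,97) and the reel and cutters haven't moved.

```bash
python3 -c "
from rig import *
print(hand_in())"
```

```text
the job is handed in; nothing more can be done
None
```

The job is handed in at about 15 s of the 43 s allowed: the leg lies in the cradle at its long setting, button popped up in the far hole, and the reel and cutters are unmoved; my last pictures did not cover the tape measure, though the arm never worked near it.

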